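# Stand the chopping board back against the verandah wall

### The job

The washed chopping board has tipped away from the low laterite wall and now leans over the grinding slab, in the way of the grinding. With the fingertips, gently push it back up on its foot, past upright, until it rests leaning on the wall by itself, square to the wall and with its foot still about where it stood. Only push it: do not grip, lift, drag or bang the board, leave the roller, tumbler, scoop and jar as they are, and finish with the hand clear.

Things in the scene. Friction and masses are not known exactly. Their poses are not given: they have to be found in the camera images.
- board: Plain teak chopping board, loose, 300 mm long (its x), 18 mm thick (its y), 200 mm high (its z), about 0.7 kg. Origin: middle of its underside (foot). z runs up the board, y through it towards the wall. It starts leaning about 22 degrees towards its -y side, its front face resting on the slab's top edge. Upright it stays standing; tipped over 6 degrees past upright it falls on to the wall.
- board_top (a point): Middle of the board's top face, 200 mm above the origin along the board's z. At the start about 189 mm above the ledge and some 20 mm in over the slab; it rises some 15 mm as the board comes upright.
- board_edge (a point): Middle of the board's lower front edge, 9 mm to -y of the board's origin: the line on which it stands on the ledge at the start and about which it turns as it is pushed up. Friction there is moderate (about 0.6), so a hard push makes it slip. Leaned back, the board then stands on its rear lower edge.
- wall: Low wall of red-brown laterite blocks with a grey cement coping, fixed, 440 mm long (its x), 110 mm thick (its y), 145 mm high. Origin: centre of its underside. Its face towards the board is at y = -55 mm in its own frame, parallel to the board; the board's foot stands 29 to 43 mm from it when upright, so the board comes to lean on it at 11 to 17 degrees.
- slab: Black granite grinding slab, fixed, 420 mm long (its x), 240 mm wide (its y), its flat top 115 mm above the ledge. Origin: centre of its underside, on the ledge. Parallel to the wall with a gap of 94 to 108 mm between, where the board's foot stands. The board rests on its top edge at y = +120 mm.
- roller: Granite roller, a cylinder 64 mm in diameter and 150 mm long, loose, lying across the slab near its middle. Origin: on the slab under its middle; its length is along its y. To be left alone.
- tumbler: Stainless steel tumbler, 76 mm across the rim, 105 mm high, loose, standing on the ledge behind the wall. Origin: centre of its underside. To be left alone.
- jar: Lidded ceramic jar, 108 mm across, 150 mm high, loose, standing on the ledge behind the wall. Origin: centre of its underside. To be left alone.
- scoop: Green plastic scoop, pan 75 x 66 x 36 mm with a 95 mm handle, loose, lying on the slab. Origin: underside, at the back of the pan where the handle begins; the handle runs along its -x. To be left alone.

How it is judged (in metres and radians):
At the end, for the whole second after the job is handed in: The board stands on its foot and leans back on the wall by itself, 7 to 24 degrees off vertical and touching the wall, clear of the slab, parallel to the wall within 8 degrees, its foot (origin) within 40 mm of where it started, and at rest (angle between board's own z axis and vertical between 0.12 and 0.42 rad and y of board_top in the frame of wall above -0.08 m and contact force between board and wall above 0.1 N and contact force between board and slab below 0.05 N and angle between the x axis of board and the x axis of wall, either way round below 0.14 rad and height (world z) of board below 0.012 m and distance of board from where it was at the start of the episode below 0.04 m and linear speed of board below 0.02 m/s and angular speed of board below 0.1 rad/s).
It fails at once if the board is lifted or carried (its foot rises more than 20 mm off the ledge) (height (world z) of board above 0.02 m).
It fails at once if the board's foot is dragged more than 60 mm (distance of board from where it was at the start of the episode above 0.06 m).
It fails at once if the board is gripped or pressed hard (more than 20 N from the fingers, or 60 N once it is against the wall) ((contact force between the fingers and board above 20 N and contact force between board and wall below 1 N) or contact force between the fingers and board above 60 N).
It fails at once if the board is banged over (turns faster than 3.5 rad/s) (angular speed of board above 3.5 rad/s).
It fails at once if the roller, tumbler, jar or scoop is shifted more than 20 mm, lifted or tipped (distance of any of roller, tumbler, jar, scoop from where it was at the start of the episode above 0.02 m).
It also fails if it takes over 40 s, if anything falls off the work surface, if the arm or the gripper's body presses on something with over 40 N, if the wrist force passes 120 N, or if a joint passes its speed limit or range.

### The arm

A 6-joint arm with a two-finger parallel gripper is mounted at the origin on the work surface. World frame = base frame: x ahead of the robot, y to its left, z up, the work surface at z = 0. Lengths are in mm, angles in degrees, forces in N, time in s.
With the tool pointing down it reaches from about 350 to 850 mm from the base axis. Payload 8.1 kg.
Tool frame: the origin (TCP) lies midway between the tips of the shut fingers; the grasp point (between the pads) lies 19 mm behind it (r.tcp_to_grasp is the distance from the TCP to the grasp point, in mm); z points along the fingers, y is the direction in which the jaws open and shut (so a half turn about z gives the same grasp; the last joint's range is limited). The gripper opens to 85 mm and grips with 20 to 120 N. Pads are 22 mm wide; open, the fingers measure 114 mm over their backs; the gripper's body (76 mm by 85 mm) begins 54 mm behind the grasp point. The pads swing forward as they close: fully open they stand 13 mm farther back than shut.
Start: joints at [63.518, 7.471, 85.268, -0, 87.261, -4.893], TCP at [220.747, 557.921, 195.692] pointing down, gripper open.
Joint ranges: [-169.43, 169.43], [-51.17, 129.36], [1.28, 143.12], [-76.62, 256.62], [0, 156.53], [-152.29, 152.29]. Speed limits (degrees/s): [136.94, 136.94, 159.86, 180, 180, 180].

### API

Orientations are given as [roll, pitch, yaw] about the fixed x, y, z axes, in that order (R = Rz(yaw) Ry(pitch) Rx(roll)).
In Python, from bench import r gives the robot as it stands.
- The arm moves only by the tool jog_arm, never from a script. Its argument "targets" is a list of rows, each a list of 7 numbers: the shift along the tool's x, y, z in m, then the turn, a rotation vector about the tool's x, y, z in rad, then the closure, from 0 (fully open) to 1 (shut). In form: [[dx, dy, dz, wx, wy, wz, claw], ...]. A call has 1 to 5 rows; each row is the pose to reach, as a shift and turn from the pose commanded when the call began, along the tool's axes at that moment; what a row does not reach only later rows make up. A row lasts 1/12 s, in which the tool goes at most 41.7 mm and 7.16 degrees, less where a joint would pass 70% of its speed; a pose out of reach is approached as far as the arm can. A call with a gripper value outside its range is refused whole. The fingers move at their own pace and stop on an object; "newtons" is the grip in N (left out, the last holds). Time passes only in rows, so rows that repeat a pose let the fingers close. It gives the time, the measured TCP pose, the force and the opening at its end, in the units of the state.
- r.sense(): the state, without advancing time (a new reading comes with each control period).
- r.snapshot(name): name is "side" or "top"; returns a dict with "pixels" (384x512x3 uint8, red, green, blue), "fx", "fy", "cx", "cy" (pixels), "origin" and "attitude" of the camera in the world. Camera axes: x right, y down, z forward; pixel columns grow to the right and rows downward; lengths in mm; the calibration is good to about 2 mm. A picture is of the moment at which its call begins. There is no depth.
- r.hand_in(): hands the job in, once; it reports no verdict.
The state is a dict: "time": time; "joint_pos": joint angles; "qd": joint speeds; "joint_efforts": joint torques, N m; "tool_pos": TCP position; "tcp_rot": TCP orientation; "ft_force": force on the tool from outside, world axes, zero at the start; "wrist_torque": the same for the moment, N m; "finger_gap": finger opening in mm.
Only numpy, scipy, OpenCV 4.12 (cv2) and the standard library are available. Lean on these libraries where they do the work, as an engineer would, in place of code of your own. Each camera call takes 0.05 s, during which the arm holds its last target.

## Working session

There is one attempt and no reset: what is moved stays moved. The work goes in short steps, Python scripts to look and compute and a tool call to move; the robot and the scene stay as the last step left them, time stands still between calls to the robot, and variables do not carry over. Pictures are saved under pics/ and viewed, and the job is handed in when it is done.

Besides the shell and the picture viewer there is one more tool, called after ">>>" as name(argument=value, ...) on one line, values as JSON. jog_arm: Moves the arm, as the interface text tells. Its arguments: {"type":"object","properties":{"targets":{"type":"array","items":{"type":"array","items":{"type":"number"}}},"newtons":{"type":"number"}},"required":["targets"]}

```bash
mkdir -p pics; ls
python3 - <<'E'
from bench import r
import cv2
for n in("side","top"):
    s=r.snapshot(n)
    cv2.imwrite(f"pics/{n}0.png",cv2.cvtColor(s["pixels"],cv2.COLOR_RGB2BGR))
    print({k:v for k,v in s.items() if k!="pixels"})
print(r.sense())
E
```

```text
pics
{'fx': 400.9238039187656, 'fy': 400.9238039187656, 'cx': 257.4575791611457, 'cy': 192.64458910493028, 'origin': array([  69.55225551, -280.87683037, 1006.72313378]), 'attitude': array([-1.44178223e+02, -8.26718495e-02, -4.93218922e+01])}
{'fx': 403.23253898272054, 'fy': 403.23253898272054, 'cx': 255.37490731552407, 'cy': 192.03588408802847, 'origin': array([ 398.90908575,  140.12292275, 1263.88582523]), 'attitude': array([-171.89832066,   -1.51496488,  -91.09019338])}
{'time': 0.1, 'joint_pos': array([ 6.35172827e+01,  7.51059723e+00,  8.53242948e+01, -2.05457385e-03,
        8.72638753e+01, -4.89316963e+00]), 'qd': array([ 0.04543796, -0.10558443, -0.1578803 ,  0.03992063,  0.05354681,
       -0.01190425]), 'joint_efforts': array([ 1.25885599e-03, -5.70949459e+01, -5.01945019e+01, -1.96740921e-04,
        8.07008502e-03,  1.23547696e-05]), 'tool_pos': array([220.5071615 , 557.38785214, 194.73929675]), 'tcp_rot': array([-1.79901418e+02, -6.38009217e-03,  1.58410547e+02]), 'ft_force': array([-0.20184256, -0.32444432, -0.1228071 ]), 'wrist_torque': array([ 0.00076119, -0.00197407,  0.03652674]), 'finger_gap': 85.36727094107728}
```

View pics/side0.png

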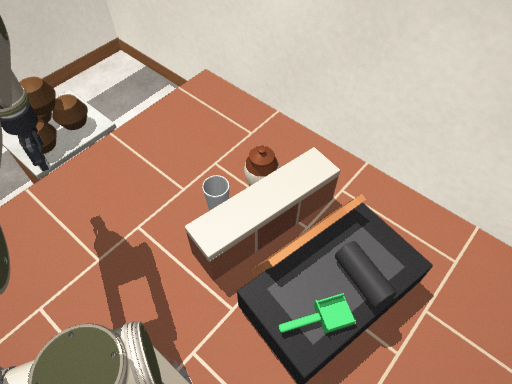

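View pics/top0.png

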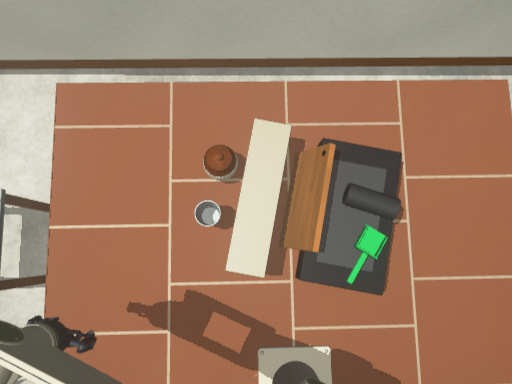

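Both views show the white-coped wall, with the orange board leaning over the black slab to its right. In the top view the coping corners are near (258,120), (291,125), (264,276) and (227,272). The board's top edge runs from about (334,145) to (318,250). I'll enlarge both to get the corners.

Run:
```python
import cv2
a=cv2.imread("pics/top0.png")[105:305,180:420]
cv2.imwrite("pics/topz.png",cv2.resize(a,None,fx=3,fy=3,interpolation=cv2.INTER_CUBIC))
a=cv2.imread("pics/side0.png")[140:340,180:440]
cv2.imwrite("pics/sidez.png",cv2.resize(a,None,fx=3,fy=3,interpolation=cv2.INTER_CUBIC))
```

```text
(no output)
```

View pics/topz.png

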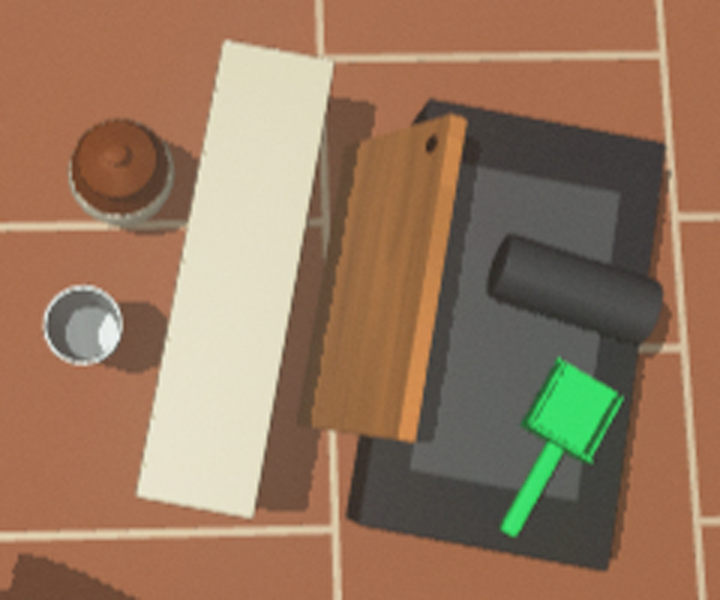

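View pics/sidez.png

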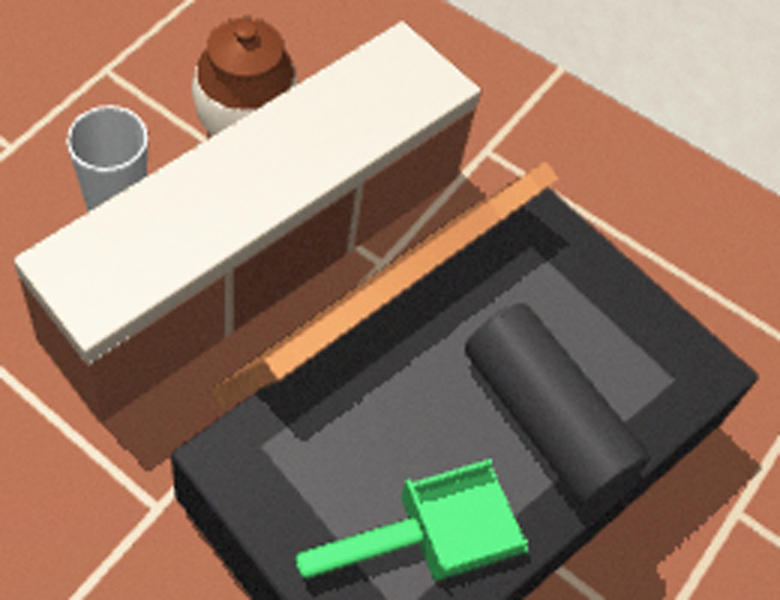

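```bash
cat > h.py <<'E'
import numpy as np, cv2
from scipy.spatial.transform import Rotation as Ro
CAM={'side':(400.9238,257.4576,192.6446,[69.552,-280.877,1006.723],[-144.178223,-0.08267,-49.3218922]),
'top':(403.2325,255.3749,192.0359,[398.909,140.1229,1263.8858],[-171.89832,-1.51496,-91.09019])}
def proj(P,c):
    f,cx,cy,o,a=CAM[c]
    q=Ro.from_euler('xyz',a,degrees=True).inv().apply(np.atleast_2d(P)-o)
    return np.c_[f*q[:,0]/q[:,2]+cx,f*q[:,1]/q[:,2]+cy]
def back(uv,c,z):
    f,cx,cy,o,a=CAM[c]
    uv=np.atleast_2d(uv).astype(float)
    d=Ro.from_euler('xyz',a,degrees=True).apply(np.c_[(uv[:,0]-cx)/f,(uv[:,1]-cy)/f,np.ones(len(uv))])
    o=np.array(o);return o+d*((z-o[2])/d[:,2])[:,None]
def tz(p): return np.array(p)/3+np.array([180,105])-0.33
def sz(p): return np.array(p)/3+np.array([180,140])-0.33
E
python3 - <<'E'
from h import *
np.set_printoptions(suppress=True,precision=1)
print("wall top",back(tz([(225,40),(332,60),(252,517),(137,495)]),'top',145))
print("wall side",back(sz([(402,22),(480,91),(90,360),(15,260)]),'side',145))
print("slab top",back(tz([(665,145),(608,570),(430,100),(355,521)]),'top',115))
print("slab side",back(sz([(755,377),(175,458)]),'side',115))
print("board top",back(tz([(465,117),(415,442)]),'top',185.5), back(tz([(450,116),(399,439)]),'top',192.3))
print("board side f",back(sz([(557,176),(275,380)]),'side',185.5),"r",back(sz([(545,163),(262,364)]),'side',192.3))
print("roller",back(tz([(510,250),(645,325)]),'top',150))
print("scoop",back(tz([(560,360),(623,397),(592,460),(530,425),(510,530)]),'top',140))
E
```

```text
wall top [[772.9 105.4 145. ]
 [752.    3.1 145. ]
 [323.6  89.4 145. ]
 [345.4 193.4 145. ]]
wall side [[771.4 106.5 145. ]
 [748.9   1.7 145. ]
 [320.1  81.8 145. ]
 [344.7 193.7 145. ]]
slab top [[ 671.5 -326.   115. ]
 [ 266.2 -243.5  115. ]
 [ 719.7  -95.9  115. ]
 [ 315.9   -8.2  115. ]]
slab side [[ 668.9 -323.9  115. ]
 [ 312.2  -14.4  115. ]]
board top [[ 683.6 -113.1  185.5]
 [ 388.4  -54.7  185.5]] [[682.9 -97.7 192.3]
 [391.4 -39.4 192.3]]
board side f [[ 682.7 -111.4  185.5]
 [ 386.3  -51.   185.5]] r [[682.5 -98.1 192.3]
 [387.4 -37.3 192.3]]
roller [[ 564.3 -157.9  150. ]
 [ 491.8 -280.8  150. ]]
scoop [[ 461.2 -202.2  140. ]
 [ 425.7 -259.3  140. ]
 [ 368.4 -226.6  140. ]
 [ 401.5 -170.6  140. ]
 [ 306.7 -147.   140. ]]
```

```bash
cat >> h.py <<'E'
def delta(s,pos,yaw):
    R0=Ro.from_euler('xyz',s['tcp_rot'],degrees=True)
    R1=Ro.from_euler('xyz',[180,0,yaw],degrees=True)
    return np.round(R0.inv().apply(np.array(pos)-s['tool_pos'])/1000,4), np.round((R0.inv()*R1).as_rotvec(),4)
EX=np.array([np.cos(np.radians(-11.4)),np.sin(np.radians(-11.4))]);EY=np.array([-EX[1],EX[0]])
def uv(u,v): return u*EX+v*EY
def rep(u,v,z):
    from bench import r
    s=r.sense(); p=s['tool_pos']
    print('t',round(s['time'],2),'tcp',p.round(1),'rot',s['tcp_rot'].round(2),'u',round(p[:2]@EX,1),'v',round(p[:2]@EY,1),'f',s['ft_force'].round(2),'gap',round(s['finger_gap'],1),'j',s['joint_pos'].round(1))
    print('delta',delta(s,[*uv(u,v),z],78.6))
E
python3 -c "
from h import *
print(uv(545,-5), [ (p@EX,p@EY) for p in map(np.array,[(536,-76),(564,-158),(683,-112),(388,-54)])])
rep(545,-5,340)"
```

```text
[ 533.25950347 -112.62460638] [(np.float64(540.4473074660565), np.float64(31.443725171960754)), (np.float64(584.1028022665531), np.float64(-43.40410561640489)), (np.float64(691.6628343890982), np.float64(25.20959192131031)), (np.float64(391.01871213370094), np.float64(23.75640463752797))]
t 0.1 tcp [220.5 557.4 194.7] rot [-1.7990e+02 -1.0000e-02  1.5841e+02] u 106.0 v 590.0 f [-0.2  -0.32 -0.12] gap 85.4 j [63.5  7.5 85.3 -0.  87.3 -4.9]
delta (array([-0.5373, -0.5082, -0.1444]), array([-1.500e-03,  1.100e-03,  1.393e+00]))
```

>>> jog_arm(targets=[[0, 0, -0.04, 0, 0, 0, 0], [0, 0, -0.08, 0, 0, 0, 0], [0, 0, -0.12, 0, 0, 0, 0], [0, 0, -0.145, 0, 0, 0, 0], [0, 0, -0.145, 0, 0, 0, 0]])

```text
time: 0.52
tool_pos: [221.7, 559.8, 348.6]
tcp_rot: [179.4, 0.1, 158.4]
ft_force: [-0.4, 0.0, 1.4]
finger_gap: 85.3
```

```bash
python3 -c "
from h import *
rep(545,-5,340)"
```

```text
t 0.52 tcp [221.7 559.8 348.6] rot [1.7939e+02 5.0000e-02 1.5841e+02] u 106.7 v 592.6 f [-0.44  0.03  1.35] gap 85.3 j [ 63.5   6.6  70.4  -0.  102.4  -4.9]
delta (array([-0.5371, -0.5107,  0.0036]), array([ 0.0095, -0.0066,  1.3929]))
```

>>> jog_arm(targets=[[-0.027, -0.0255, 0, 0, 0, 0.07, 0], [-0.054, -0.051, 0, 0, 0, 0.14, 0], [-0.081, -0.0765, 0, 0, 0, 0.21, 0], [-0.108, -0.102, 0, 0, 0, 0.28, 0], [-0.135, -0.128, 0, 0, 0, 0.35, 0]])

```text
time: 0.93
tool_pos: [299.2, 387.5, 339.6]
tcp_rot: [-179.9, 0.0, 138.2]
ft_force: [0.9, -0.7, 0.8]
finger_gap: 85.4
```

```bash
python3 -c "
from h import *
rep(545,-5,340)"
```

```text
t 0.93 tcp [299.2 387.5 339.6] rot [-179.92    0.    138.19] u 216.7 v 439.0 f [ 0.87 -0.72  0.78] gap 85.4 j [ 46.3 -10.3  87.9  -0.  102.5  -1.9]
delta (array([-0.5079, -0.2168, -0.    ]), array([-1.2000e-03,  8.0000e-04,  1.0401e+00]))
```

>>> jog_arm(targets=[[-0.034, -0.0145, 0, 0, 0, 0.07, 0], [-0.068, -0.029, 0, 0, 0, 0.14, 0], [-0.102, -0.0435, 0, 0, 0, 0.21, 0], [-0.136, -0.058, 0, 0, 0, 0.28, 0], [-0.17, -0.072, 0, 0, 0, 0.35, 0]])

```text
time: 1.35
tool_pos: [378.4, 220.7, 340.0]
tcp_rot: [-180.0, -0.0, 118.1]
ft_force: [-0.3, 0.8, 0.8]
finger_gap: 85.0
```

```bash
python3 -c "
from h import *
rep(545,-5,340)"
```

```text
t 1.35 tcp [378.4 220.7 340. ] rot [-179.96   -0.    118.12] u 327.3 v 291.2 f [-0.29  0.8   0.77] gap 85.0 j [ 23.5 -18.4  94.6   0.  103.8  -4.6]
delta (array([-0.367 , -0.0206,  0.    ]), array([-7.000e-04,  2.000e-04,  6.898e-01]))
```

>>> jog_arm(targets=[[-0.0365, -0.002, 0, 0, 0, 0.07, 0], [-0.073, -0.004, 0, 0, 0, 0.14, 0], [-0.1095, -0.006, 0, 0, 0, 0.21, 0], [-0.146, -0.008, 0, 0, 0, 0.28, 0], [-0.183, -0.01, 0, 0, 0, 0.345, 0]])

```text
time: 1.77
tool_pos: [456.5, 54.8, 340.1]
tcp_rot: [-180.0, -0.0, 98.3]
ft_force: [0.8, 0.9, -0.0]
finger_gap: 85.3
```

```bash
python3 -c "
from h import *
rep(545,-5,340)"
```

```text
t 1.77 tcp [456.5  54.8 340.1] rot [-1.7996e+02 -1.0000e-02  9.8330e+01] u 436.6 v 144.0 f [ 0.75  0.92 -0.  ] gap 85.3 j [  0.4 -15.   91.9   0.  103.2  -7.9]
delta (array([-0.1768,  0.0517, -0.    ]), array([-7.000e-04, -1.000e-04,  3.444e-01]))
```

>>> jog_arm(targets=[[-0.0355, 0.0105, 0, 0, 0, 0.07, 0], [-0.071, 0.021, 0, 0, 0, 0.14, 0], [-0.106, 0.031, 0, 0, 0, 0.21, 0], [-0.142, 0.0415, 0, 0, 0, 0.28, 0], [-0.177, 0.052, 0, 0, 0, 0.3445, 0]])

```text
time: 2.18
tool_pos: [534.2, -112.6, 339.8]
tcp_rot: [-179.9, -0.0, 78.6]
ft_force: [0.6, 0.3, -0.1]
finger_gap: 85.3
```

```bash
python3 -c "
from h import *
rep(545,-5,175)
from bench import r
for n in ('side','top'):
    s=r.snapshot(n)['pixels']; cv2.imwrite(f'pics/{n}1.png',cv2.resize(cv2.cvtColor(s[90:320,150:450] if 1 else s,cv2.COLOR_RGB2BGR),None,fx=2.5,fy=2.5))
"
```

```text
t 2.18 tcp [ 534.2 -112.6  339.8] rot [-1.7994e+02 -1.0000e-02  7.8580e+01] u 545.9 v -4.8 f [ 0.63  0.34 -0.06] gap 85.3 j [-17.3  -1.6  79.8   0.  101.9  -5.9]
delta (array([-0.0002, -0.0008,  0.1648]), array([-0.0011, -0.0001, -0.0004]))
```

View pics/top1.png

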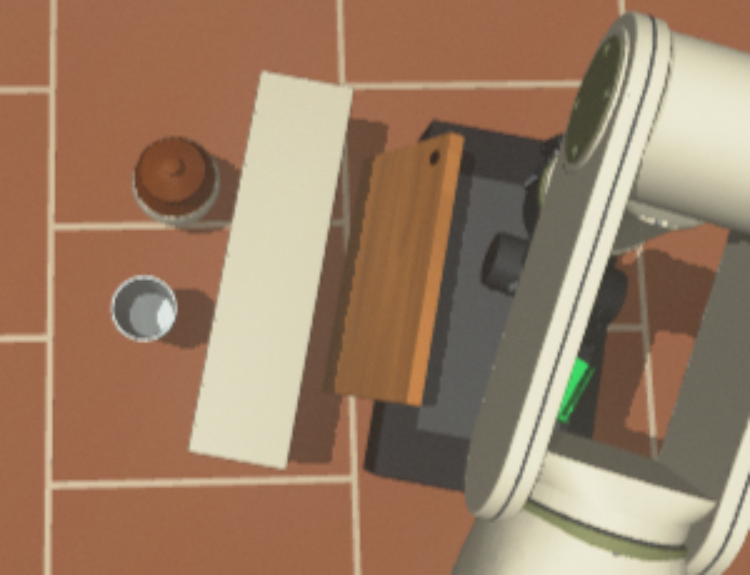

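View pics/side1.png

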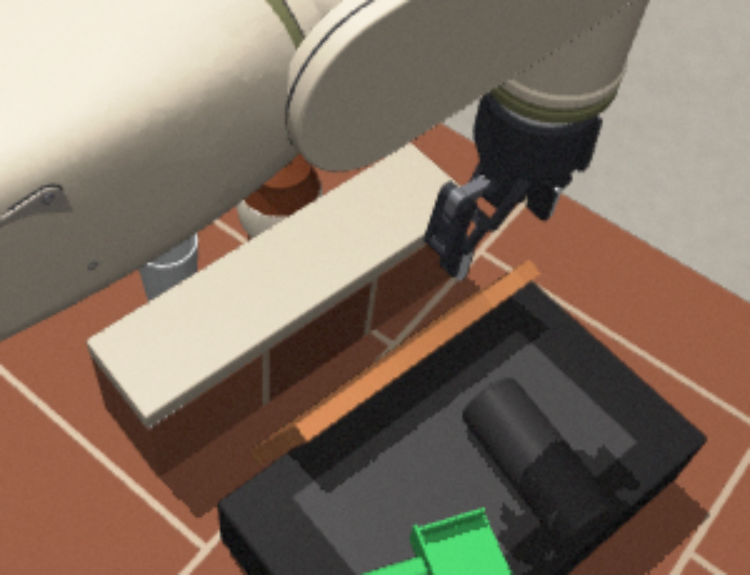

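>>> jog_arm(targets=[[0.006, -0.005, 0.04, 0, 0, 0, 0], [0.006, -0.005, 0.08, 0, 0, 0, 0], [0.006, -0.005, 0.11, 0, 0, 0, 0], [0.006, -0.005, 0.13, 0, 0, 0, 0], [0.006, -0.005, 0.13, 0, 0, 0, 0]])

```text
time: 2.7
tool_pos: [526.6, -102.3, 204.1]
tcp_rot: [-179.4, -0.1, 78.8]
ft_force: [-1.0, 0.4, -0.1]
finger_gap: 85.6
```

```bash
python3 -c "
from h import *
rep(541,1,150)
from bench import r
for n in ('side',):
    s=r.snapshot(n)['pixels']; cv2.imwrite(f'pics/{n}2.png',cv2.resize(cv2.cvtColor(s[90:320,150:450] if 1 else s,cv2.COLOR_RGB2BGR),None,fx=2.5,fy=2.5))
"
```

```text
t 2.7 tcp [ 526.6 -102.3  204.1] rot [-1.7941e+02 -6.0000e-02  7.8840e+01] u 536.4 v 3.8 f [-0.99  0.4  -0.08] gap 85.6 j [-16.5  -1.9  94.1   0.   88.4  -5.3]
delta (array([-0.0029,  0.0051,  0.054 ]), array([-0.0103, -0.0011,  0.0042]))
```

View pics/side2.png

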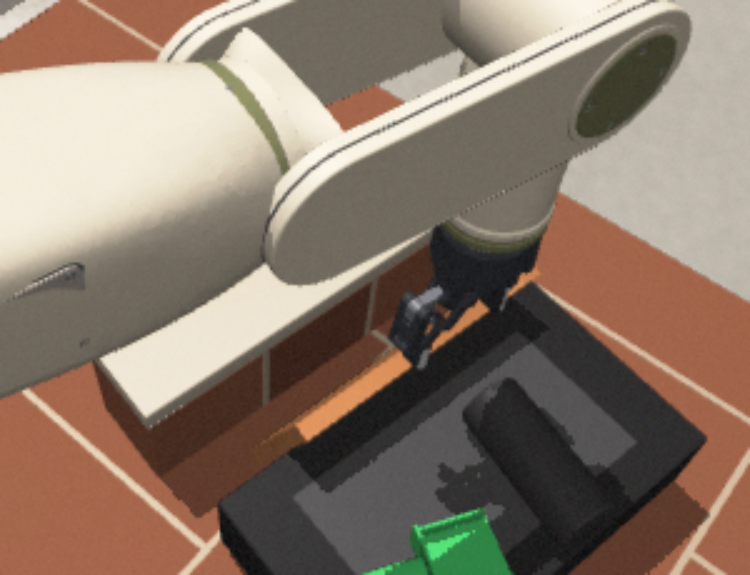

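The side view shows the open fingers on the slab side of the board's top edge, at about (420,350). They are clear of the roller, so I'll go lower.

>>> jog_arm(targets=[[0, 0, 0.015, 0, 0, 0, 0], [0, 0, 0.03, 0, 0, 0, 0], [0, 0, 0.045, 0, 0, 0, 0], [0, 0, 0.058, 0, 0, 0, 0], [0, 0, 0.058, 0, 0, 0, 0]])

```text
time: 3.17
tool_pos: [529.5, -103.4, 151.4]
tcp_rot: [-179.9, -0.0, 78.8]
ft_force: [-0.1, 1.1, -1.0]
finger_gap: 85.0
```

>>> jog_arm(targets=[[0.002, 0, 0, 0, 0, 0, 0], [0.004, 0, 0, 0, 0, 0, 0], [0.006, 0, 0, 0, 0, 0, 0], [0.008, 0, 0, 0, 0, 0, 0], [0.01, 0, 0, 0, 0, 0, 0]])

```text
time: 3.58
tool_pos: [532.8, -93.9, 153.6]
tcp_rot: [179.9, 0.0, 78.8]
ft_force: [-0.1, 0.2, -0.3]
finger_gap: 85.5
```

```bash
cat > snap.py <<'E'
from h import *
import sys
rep(541,20,150)
from bench import r
ims=[]
for n in ('side','top'):
    s=r.snapshot(n)['pixels']; ims.append(cv2.resize(cv2.cvtColor(s[100:300,200:430],cv2.COLOR_RGB2BGR),(390,340)))
cv2.imwrite(f'pics/{sys.argv[1]}.png',cv2.hconcat(ims))
E
python3 snap.py s3
```

```text
t 3.58 tcp [532.8 -93.9 153.6] rot [179.92   0.    78.81] u 540.9 v 13.3 f [-0.06  0.16 -0.27] gap 85.5 j [-15.4  -0.4  97.9   0.   82.4  -4.2]
delta (array([0.0067, 0.0002, 0.0036]), array([0.0014, 0.0001, 0.0036]))
```

View pics/s3.png

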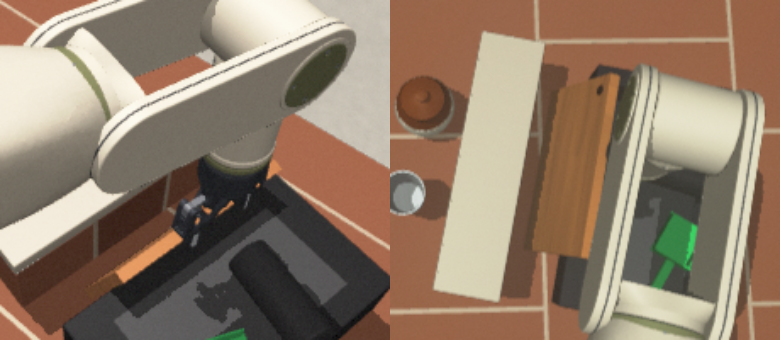

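The fingers are below the board's top edge on the slab side and almost touching it. I'll start the slow push.

>>> jog_arm(targets=[[0.003, 0, 0, 0, 0, 0, 0], [0.006, 0, 0, 0, 0, 0, 0], [0.009, 0, 0, 0, 0, 0, 0], [0.012, 0, 0, 0, 0, 0, 0], [0.015, 0, 0, 0, 0, 0, 0]])

```text
time: 4.1
tool_pos: [535.2, -79.0, 152.7]
tcp_rot: [-180.0, -0.0, 78.8]
ft_force: [0.0, -0.5, -0.1]
finger_gap: 85.6
```

```bash
python3 snap.py s4
```

```text
t 4.1 tcp [535.2 -79.  152.7] rot [-180.    -0.    78.8] u 540.3 v 28.4 f [ 0.01 -0.55 -0.07] gap 85.6 j [-13.8  -0.3  97.9   0.   82.4  -2.6]
delta (array([-0.0084,  0.0007,  0.0027]), array([-0.    , -0.    ,  0.0035]))
```

View pics/s4.png

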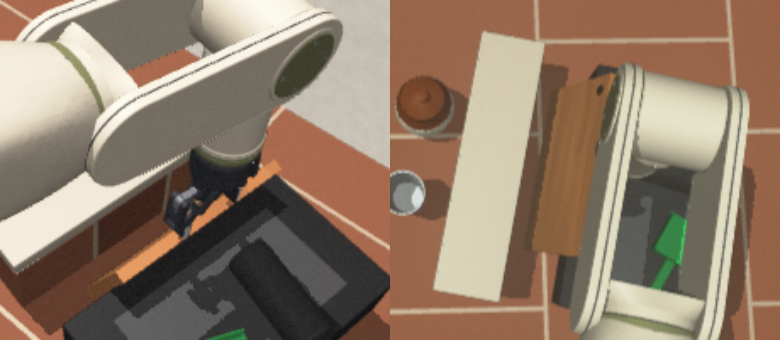

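Run:
```python
from bench import r
from h import *
s=r.snapshot('side')['pixels']; cv2.imwrite('pics/s5.png',cv2.resize(cv2.cvtColor(s[160:290,230:400],cv2.COLOR_RGB2BGR),None,fx=4.5,fy=4.5,interpolation=cv2.INTER_CUBIC))
```

```text
(no output)
```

View pics/s5.png

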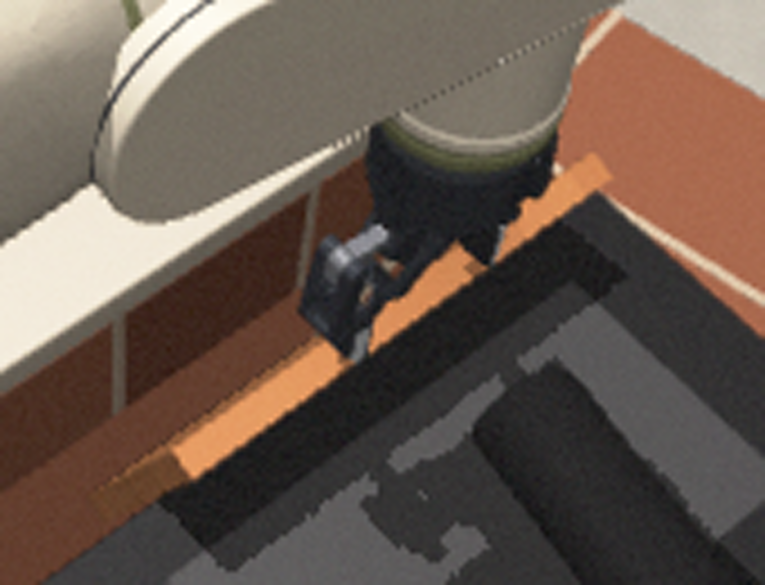

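Run:
```python
from h import *
np.set_printoptions(suppress=True,precision=1)
for du in(-57,-42.5,42.5,57):
  for dv in (-11,11):
    for z in (153,166,185): 
        p=proj([*uv(540.3+du,28.4+dv),z],'side')[0]; print(du,dv,z,(p-[230,160])*4.5)
for z in (184,187,195):
  print(z,[back(np.array(q)/4.5+[230,160],'side',z)[0][:2]@np.c_[EX,EY] for q in((612,182),(193,480),(365,360))])
```

```text
-57 -11 153 [334.2 416.6]
-57 -11 166 [336.6 405. ]
-57 -11 185 [340.2 387.6]
-57 11 153 [306.6 387.3]
-57 11 166 [308.7 375.5]
-57 11 185 [311.8 357.8]
-42.5 -11 153 [354.6 401.5]
-42.5 -11 166 [357.3 389.8]
-42.5 -11 185 [361.2 372.3]
-42.5 11 153 [327.  372.5]
-42.5 11 166 [329.2 360.7]
-42.5 11 185 [332.7 342.8]
42.5 -11 153 [470.1 316.2]
42.5 -11 166 [473.9 304. ]
42.5 -11 185 [479.6 285.6]
42.5 11 153 [442.1 289. ]
42.5 11 166 [445.5 276.6]
42.5 11 185 [450.7 258. ]
57 -11 153 [489.1 302.2]
57 -11 166 [493.  289.9]
57 -11 185 [499.  271.4]
57 11 153 [461.  275.3]
57 11 166 [464.7 262.8]
57 11 185 [470.1 244.1]
184 [array([688.8,  20.8]), array([391.5,  24.2]), array([504.7,  21.9])]
187 [array([686.7,  19.8]), array([390.5,  23.1]), array([503.3,  20.8])]
195 [array([681.3,  17.1]), array([387.9,  20.3]), array([499.6,  18.1])]
```

Run:
```python
from bench import r
from h import *
s=r.snapshot('side')['pixels']; a=cv2.cvtColor(s[200:265,280:360],cv2.COLOR_RGB2BGR)
a=(255*(a/255.)**0.45).astype(np.uint8)
cv2.imwrite('pics/s6.png',cv2.resize(a,None,fx=9,fy=9,interpolation=cv2.INTER_CUBIC))
```

```text
(no output)
```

View pics/s6.png

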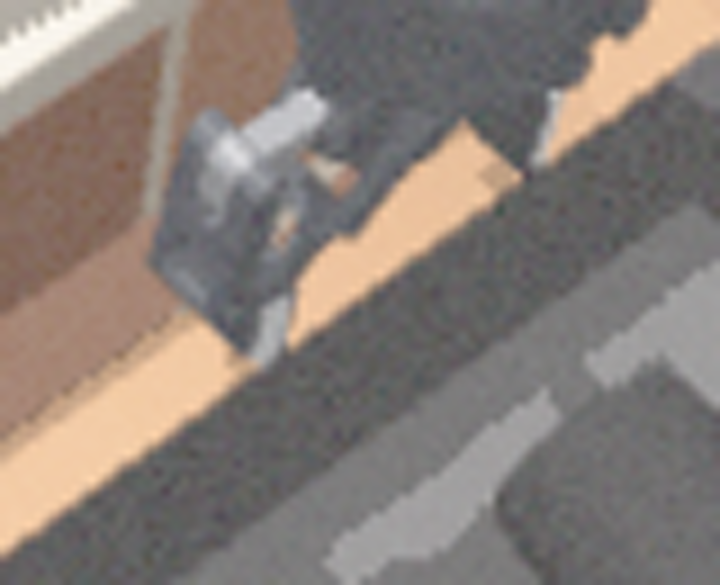

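The brightened side view shows the open fingertips ending at about (308,240), which is on the board's top edge. So when open, the tips are higher than I assumed: they are hovering over the board, and the board hasn't moved. I'll back off, shut the fingers so the tip is at the TCP, and look again.

>>> jog_arm(targets=[[-0.01, 0, 0, 0, 0, 0, 0], [-0.02, 0, 0, 0, 0, 0, 0], [-0.028, 0, 0, 0, 0, 0, 0], [-0.028, 0, 0, 0, 0, 0, 0], [-0.028, 0, 0, 0, 0, 0, 0]])

```text
time: 4.72
tool_pos: [529.5, -107.8, 152.7]
tcp_rot: [-180.0, -0.0, 78.7]
ft_force: [-0.6, 0.5, 0.2]
finger_gap: 85.4
```

>>> jog_arm(targets=[[0, 0, 0, 0, 0, 0, 1], [0, 0, 0, 0, 0, 0, 1], [0, 0, 0, 0, 0, 0, 1], [0, 0, 0, 0, 0, 0, 1], [0, 0, 0, 0, 0, 0, 1]], newtons=20)

```text
time: 5.13
tool_pos: [529.8, -106.5, 152.7]
tcp_rot: [-180.0, -0.0, 78.8]
ft_force: [-0.4, 0.2, 0.1]
finger_gap: 25.2
```

```bash
cat > z.py <<'E'
from bench import r
from h import *
import sys
rep(541,0,150)
s=r.snapshot('side')['pixels']; a=cv2.cvtColor(s[165:275,240:380],cv2.COLOR_RGB2BGR)
a=(255*(a/255.)**0.45).astype(np.uint8)
cv2.imwrite(f'pics/{sys.argv[1]}.png',cv2.resize(a,None,fx=5,fy=5,interpolation=cv2.INTER_CUBIC))
E
python3 z.py s7
```

```text
t 5.13 tcp [ 529.8 -106.5  152.7] rot [-180.     -0.     78.82] u 540.4 v 0.3 f [-0.41  0.17  0.08] gap 25.2 j [-16.8  -0.4  98.    0.   82.4  -5.6]
delta (array([-0.0003,  0.0006,  0.0027]), array([-0.    , -0.    ,  0.0039]))
```

View pics/s7.png

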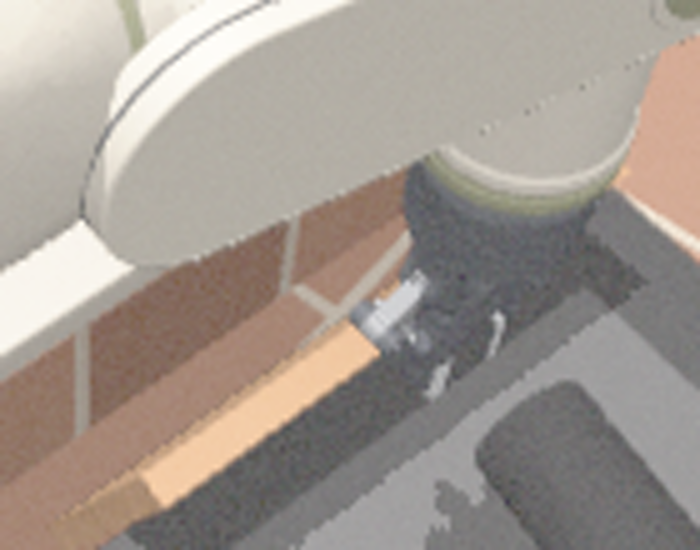

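>>> jog_arm(targets=[[0, 0, 0, 0, 0, 0, 1], [0, 0, 0, 0, 0, 0, 1], [0, 0, 0, 0, 0, 0, 1]])

```text
time: 5.43
tool_pos: [529.7, -106.8, 152.7]
tcp_rot: [-180.0, 0.0, 78.8]
ft_force: [0.6, 0.6, -0.8]
finger_gap: -0.1
```

```bash
python3 z.py s8
python3 - <<'E'
from h import *
for z in (150,165,180):
  for dv in (-11,0): print(z,dv,proj([*uv(528,dv),z],'side'),proj([*uv(540,dv),z],'side'), (proj([*uv(540,dv),z],'side')-[240,165])*5)
E
```

```text
t 5.43 tcp [ 529.7 -106.8  152.7] rot [-180.      0.     78.81] u 540.4 v 0.1 f [ 0.61  0.58 -0.76] gap -0.1 j [-16.8  -0.4  98.   -0.   82.4  -5.6]
delta (array([-0.0001,  0.0006,  0.0027]), array([-0.    ,  0.    ,  0.0036]))
150 -11 [[326.10667635 251.26981291]] [[329.74941558 248.51234589]] [[448.7470779  417.56172947]]
150 0 [[322.92419654 248.02290668]] [[326.56206818 245.29447798]] [[432.8103409  401.47238991]]
165 -11 [[327.00052571 248.29606882]] [[330.68591372 245.51680202]] [[453.42956859 402.5840101 ]]
165 0 [[323.77247707 245.02343553]] [[327.45291537 242.27381033]] [[437.26457687 386.36905163]]
180 -11 [[327.91771325 245.24468105]] [[331.64675053 242.44340689]] [[458.23375264 387.21703445]]
180 0 [[324.64278608 241.9460729 ]] [[328.36679006 239.17506147]] [[441.83395032 370.87530737]]
```

View pics/s8.png

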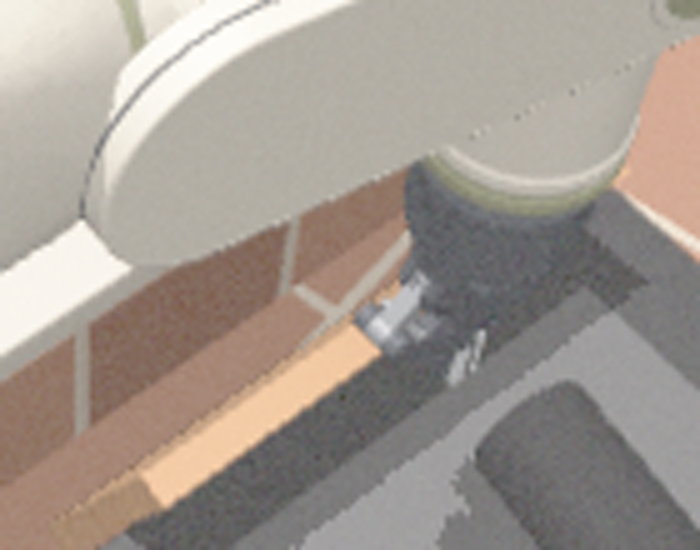

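Run:
```python
from bench import r
from h import *
s=r.snapshot('side')['pixels'].astype(float); b=cv2.imread('pics/side0.png')[:,:,::-1].astype(float)
d=np.clip(np.abs(s-b).sum(2)*3,0,255).astype(np.uint8)[205:260,300:360]
a=np.clip(255*(s/255)**.35,0,255).astype(np.uint8)[205:260,300:360,::-1]
a=np.clip((a.astype(float)-90)*2.5,0,255).astype(np.uint8)
cv2.imwrite('pics/s9.png',cv2.resize(cv2.hconcat([cv2.cvtColor(d,cv2.COLOR_GRAY2BGR),a]),None,fx=6.6,fy=9,interpolation=cv2.INTER_NEAREST))
```

```text
(no output)
```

View pics/s9.png

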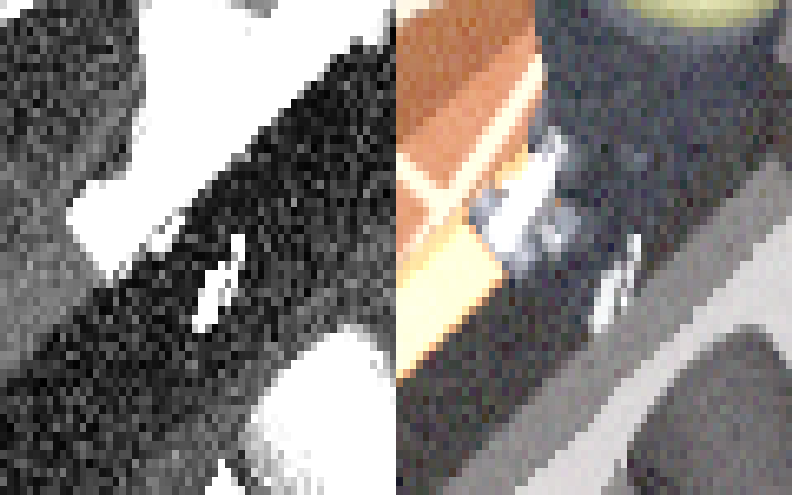

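The shut tip shows at about (330,241), which is again higher than nominal. I'll lower to TCP z ≈ 137, which clears the slab by about 20 mm even if the nominal tip is right, and then approach the board in small steps.

>>> jog_arm(targets=[[0, 0, 0.004, 0, 0, 0, 1], [0, 0, 0.008, 0, 0, 0, 1], [0, 0, 0.012, 0, 0, 0, 1], [0, 0, 0.016, 0, 0, 0, 1], [0, 0, 0.016, 0, 0, 0, 1]])

```text
time: 5.95
tool_pos: [528.9, -106.6, 135.2]
tcp_rot: [-179.9, -0.0, 78.8]
ft_force: [-0.8, -0.7, 0.1]
finger_gap: -0.1
```

>>> jog_arm(targets=[[0.003, 0, 0, 0, 0, 0, 1], [0.006, 0, 0, 0, 0, 0, 1], [0.009, 0, 0, 0, 0, 0, 1], [0.012, 0, 0, 0, 0, 0, 1], [0.015, 0, 0, 0, 0, 0, 1]])

```text
time: 6.37
tool_pos: [532.9, -91.9, 137.0]
tcp_rot: [180.0, 0.0, 78.8]
ft_force: [0.0, -1.9, 1.3]
finger_gap: 0.0
```

>>> jog_arm(targets=[[0.002, 0, 0, 0, 0, 0, 1], [0.004, 0, 0, 0, 0, 0, 1], [0.006, 0, 0, 0, 0, 0, 1], [0.008, 0, 0, 0, 0, 0, 1], [0.01, 0, 0, 0, 0, 0, 1]])

```text
time: 6.78
tool_pos: [534.6, -82.1, 136.8]
tcp_rot: [180.0, 0.0, 78.8]
ft_force: [0.1, -1.9, 0.7]
finger_gap: -0.1
```

```bash
python3 z.py s10
```

```text
t 6.78 tcp [534.6 -82.1 136.8] rot [180.    0.   78.8] u 540.3 v 25.2 f [ 0.06 -1.94  0.73] gap -0.1 j [-14.2   0.3  98.9  -0.   80.7  -3. ]
delta (array([-0.0252,  0.0006, -0.0132]), array([0.0001, 0.0001, 0.0035]))
```

View pics/s10.png

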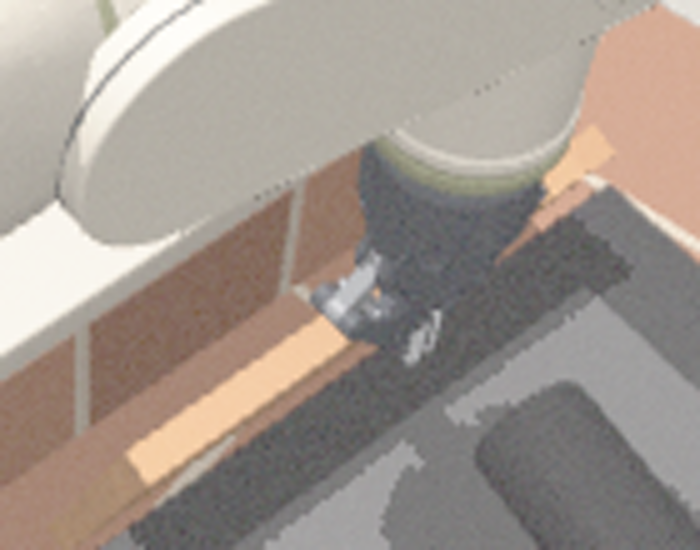

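The board is now turning up: its top edge runs from (150,485) to (617,150) in this crop, and the push force is about 2 N. I'll carry on.

>>> jog_arm(targets=[[0.004, 0, 0, 0, 0, 0, 1], [0.008, 0, 0, 0, 0, 0, 1], [0.012, 0, 0, 0, 0, 0, 1], [0.016, 0, 0, 0, 0, 0, 1], [0.02, 0, 0, 0, 0, 0, 1]])

```text
time: 7.25
tool_pos: [538.5, -62.1, 136.7]
tcp_rot: [-180.0, -0.0, 78.8]
ft_force: [-0.6, 0.0, 0.3]
finger_gap: -0.0
```

>>> jog_arm(targets=[[0.004, 0, 0, 0, 0, 0, 1], [0.008, 0, 0, 0, 0, 0, 1], [0.012, 0, 0, 0, 0, 0, 1], [0.016, 0, 0, 0, 0, 0, 1], [0.02, 0, 0, 0, 0, 0, 1]])

```text
time: 7.67
tool_pos: [542.4, -42.5, 136.6]
tcp_rot: [-180.0, -0.0, 78.8]
ft_force: [-0.8, 0.4, 0.3]
finger_gap: 0.3
```

```bash
python3 z.py s11; python3 snap.py s11b
```

```text
t 7.67 tcp [542.4 -42.5 136.6] rot [-1.7999e+02 -1.0000e-02  7.8800e+01] u 540.1 v 65.5 f [-0.76  0.38  0.29] gap 0.3 j [-9.9  0.9 98.4  0.  80.7  1.3]
delta (array([-0.0655,  0.0007, -0.0134]), array([-0.0001, -0.0001,  0.0035]))
t 7.72 tcp [542.5 -41.9 136.7] rot [-1.800e+02 -3.000e-02  7.882e+01] u 540.1 v 66.2 f [ 0.35  0.17 -0.4 ] gap -0.2 j [-9.8  0.9 98.4  0.  80.7  1.3]
delta (array([-0.0461,  0.0007, -0.0134]), array([-0.0001, -0.0005,  0.0039]))
```

View pics/s11.png

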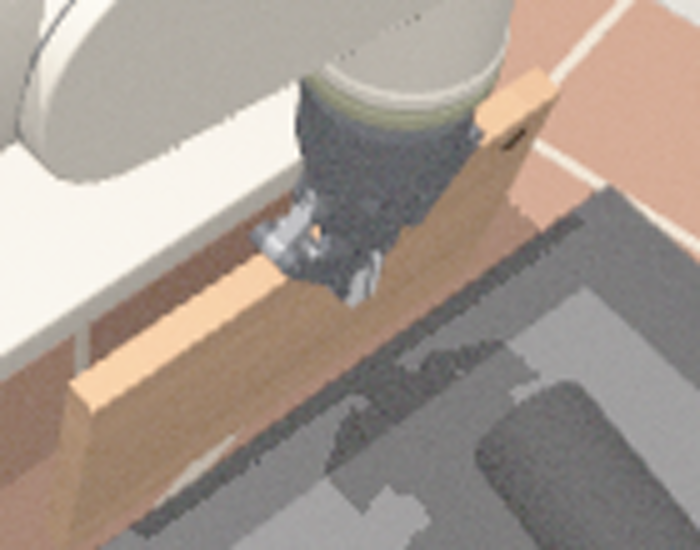

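View pics/s11b.png

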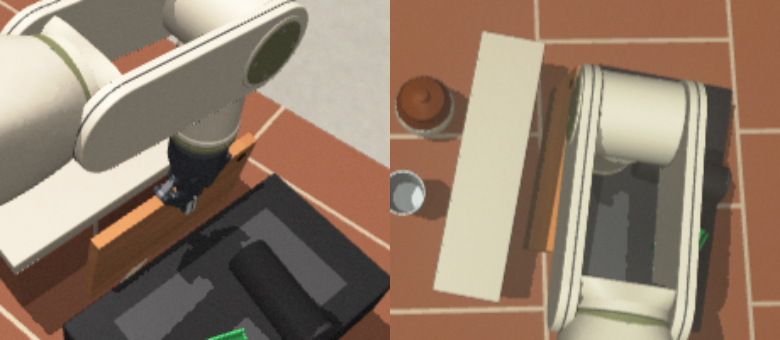

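Run:
```python
from h import *
for z in (198,): print(back(np.array([(93,410),(555,97)])/5+[240,165],'side',z)[:,:2]@np.c_[EX,EY])
```

```text
[[392.06142493  76.75853996]
 [685.72909413  73.39757782]]
```

The board is about 7° short of upright and square within 1°: its top corners come out at v = 76.8 and 73.4 mm, measured in the direction of the wall. I'll continue gently.

>>> jog_arm(targets=[[0.003, 0, 0, 0, 0, 0, 1], [0.006, 0, 0, 0, 0, 0, 1], [0.009, 0, 0, 0, 0, 0, 1], [0.012, 0, 0, 0, 0, 0, 1], [0.015, 0, 0, 0, 0, 0, 1]])

```text
time: 8.23
tool_pos: [545.3, -28.0, 136.7]
tcp_rot: [180.0, -0.0, 78.8]
ft_force: [-0.4, -0.4, -0.3]
finger_gap: -0.4
```

>>> jog_arm(targets=[[0.002, 0, 0, 0, 0, 0, 1], [0.004, 0, 0, 0, 0, 0, 1], [0.006, 0, 0, 0, 0, 0, 1], [0.008, 0, 0, 0, 0, 0, 1], [0.01, 0, 0, 0, 0, 0, 1]])

```text
time: 8.65
tool_pos: [547.2, -18.4, 136.7]
tcp_rot: [180.0, 0.0, 78.8]
ft_force: [-0.6, -0.3, 0.0]
finger_gap: 0.0
```

```bash
python3 z.py s12
```

```text
t 8.65 tcp [547.2 -18.4 136.7] rot [180.    0.   78.8] u 540.1 v 90.2 f [-0.62 -0.31  0.02] gap 0.0 j [-7.3  1.4 97.9 -0.  80.7  3.9]
delta (array([-0.0902,  0.0006, -0.0133]), array([0.    , 0.    , 0.0035]))
```

View pics/s12.png

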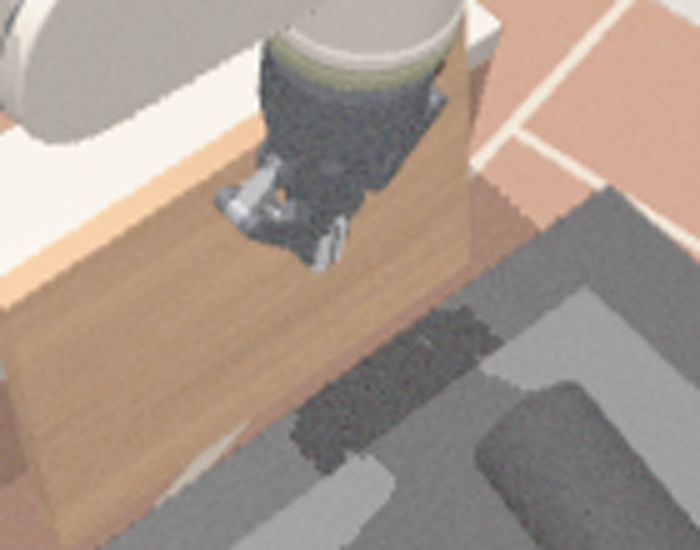

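The board now looks past upright, with its top edge by the coping. I'll take a full view to confirm.

Run:
```python
from bench import r
from h import *
s=r.snapshot('side')['pixels'][80:330,150:400,::-1]; t=r.snapshot('top')['pixels'][90:310,190:420,::-1]
cv2.imwrite('pics/s13.png',cv2.resize(s,None,fx=2.4,fy=2.4)); cv2.imwrite('pics/t13.png',cv2.resize(t,None,fx=2.6,fy=2.6))
```

```text
(no output)
```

View pics/s13.png

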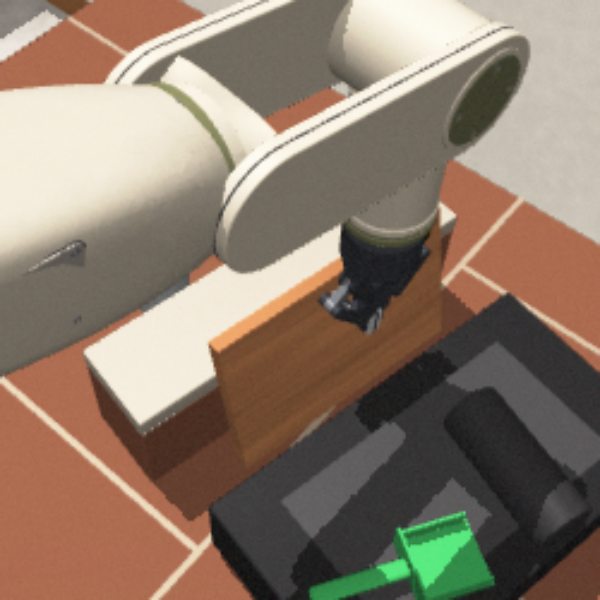

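View pics/t13.png

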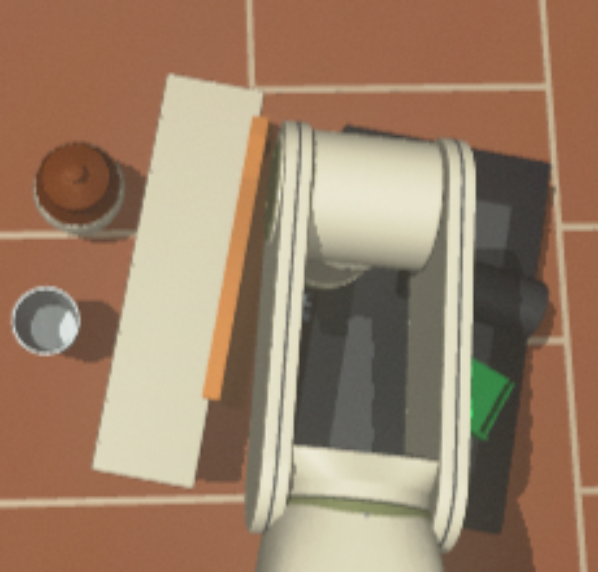

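Both views show the board leaning on the coping and square to the wall. I'll withdraw towards the slab and then go up.

>>> jog_arm(targets=[[-0.008, 0, 0, 0, 0, 0, 1], [-0.02, 0, 0, 0, 0, 0, 1], [-0.034, 0, 0, 0, 0, 0, 1], [-0.048, 0, 0, 0, 0, 0, 1], [-0.055, 0, 0, 0, 0, 0, 1]])

```text
time: 9.22
tool_pos: [536.0, -74.9, 136.7]
tcp_rot: [180.0, 0.0, 78.7]
ft_force: [-0.2, 0.4, -0.4]
finger_gap: -0.1
```

>>> jog_arm(targets=[[0, 0, -0.03, 0, 0, 0, 1], [0, 0, -0.065, 0, 0, 0, 1], [-0.02, 0, -0.1, 0, 0, 0, 1], [-0.06, 0, -0.13, 0, 0, 0, 1], [-0.1, 0, -0.15, 0, 0, 0, 1]])

```text
time: 9.63
tool_pos: [519.5, -161.7, 284.9]
tcp_rot: [179.8, 0.0, 78.9]
ft_force: [0.9, -0.3, -0.7]
finger_gap: 0.4
```

>>> jog_arm(targets=[[-0.035, 0, -0.01, 0, 0, 0, 1], [-0.07, 0, -0.02, 0, 0, 0, 1], [-0.1, 0, -0.03, 0, 0, 0, 1], [-0.12, 0, -0.03, 0, 0, 0, 1], [-0.12, 0, -0.03, 0, 0, 0, 1]])

```text
time: 10.05
tool_pos: [494.2, -283.2, 311.9]
tcp_rot: [180.0, 0.1, 78.5]
ft_force: [0.0, -0.2, -0.6]
finger_gap: -0.4
```

Run:
```python
from bench import r
from h import *
rep(541,0,300)
s=r.snapshot('side')['pixels'][80:330,150:450,::-1]; t=r.snapshot('top')['pixels'][105:305,180:420,::-1]
cv2.imwrite('pics/s14.png',cv2.resize(s,None,fx=2.4,fy=2.4)); cv2.imwrite('pics/t14.png',cv2.resize(t,None,fx=3,fy=3,interpolation=cv2.INTER_CUBIC))
```

```text
t 10.05 tcp [ 494.2 -283.2  311.9] rot [1.7996e+02 1.1000e-01 7.8520e+01] u 540.4 v -179.9 f [ 0.02 -0.24 -0.61] gap -0.4 j [-34.9   1.6  79.4  -0.1  98.9 -23.4]
delta (array([0.1799, 0.0003, 0.0115]), array([ 0.0006,  0.0019, -0.0013]))
```

View pics/s14.png

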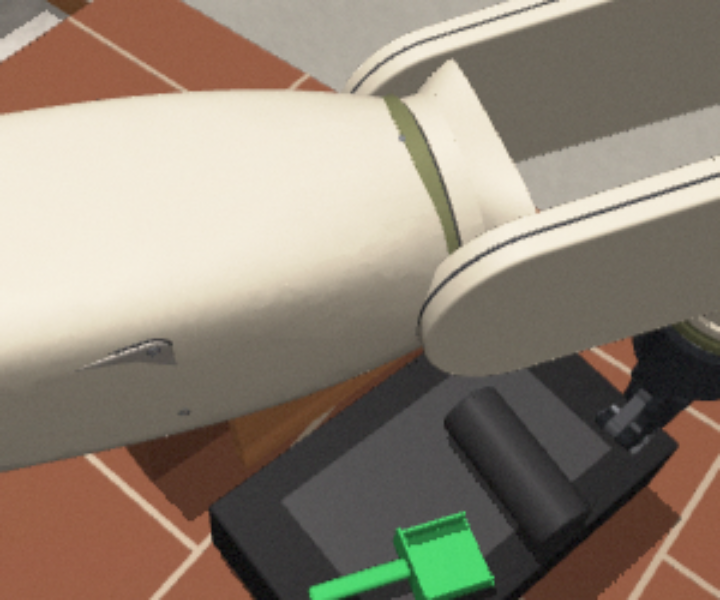

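View pics/t14.png

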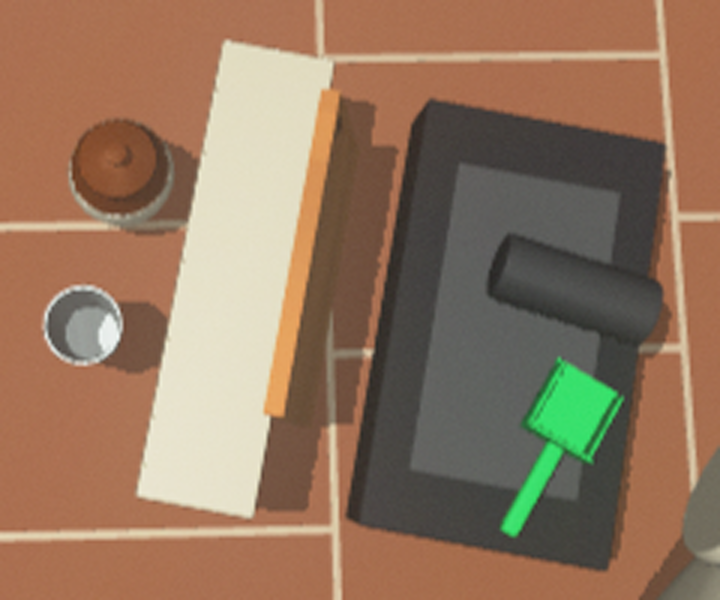

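Run:
```python
from h import *
np.set_printoptions(suppress=True,precision=1)
M=np.c_[EX,EY]
rt=back(tz([(321,90),(264,413)]),'top',193)[:,:2]@M; ft=back(tz([(340,92),(284,416)]),'top',197)[:,:2]@M
wl=back(tz([(332,60),(252,517)]),'top',145)[:,:2]@M
lf=back(np.array([(247,467)])/2.4+[150,80],'side',4)[:,:2]@M
print(rt,ft,wl,lf)
print('yaw board',np.degrees(np.arctan2(*(rt[0]-rt[1])[::-1])),'wall',np.degrees(np.arctan2(*(wl[0]-wl[1])[::-1])))
print('lean',np.degrees(np.arctan2(ft[1,1]-lf[0,1],193)))
a=cv2.imread('pics/topz.png').astype(int);b=cv2.imread('pics/t14.png').astype(int)
d=np.abs(a-b).sum(2);
for n,(x0,x1,y0,y1) in dict(jar=(60,185,110,240),tumb=(35,130,280,370),roller=(495,670,240,350),scoop=(500,630,355,545)).items(): print(n,np.percentile(d[y0:y1,x0:x1],[50,95,99]))
```

```text
[[690.6 159.6]
 [392.5 159.7]] [[690.8 142.5]
 [392.9 142.2]] [[736.5 151.7]
 [299.6 151.6]] [[393.1 101.7]]
yaw board -0.02193749120012066 wall 0.01576930431431658
lean 11.861392154395505
jar [ 4. 10. 13.]
tumb [ 4. 10. 13.]
roller [ 4. 10. 13.]
scoop [ 4. 10. 13.]
```

```bash
python3 -c "
from bench import r
print(r.hand_in())"
```

```text
the job is handed in; nothing more can be done
None
```

The board is back up and leaning on the wall by itself, and the job is handed in at about 10 s on the robot's clock. I pushed it up slowly with the shut fingertips on its top edge, past upright until it rested on the coping, then withdrew over the slab and up.

**Board:**
- **Angle:** it leans about 12° and is parallel to the wall within 0.1° in the top view.
- **Contact:** it is clear of the slab. Its rear face comes out within about 2 mm of the wall's edge, which I take as touching; contact force can't be read from here.
- **Foot:** the lower front edge measured about 2 mm from where I put it at the start, and there was no shift along the wall.
- **Push force:** the highest reading was about 2 N.

**Other objects:** the roller, scoop, tumbler and jar show no change between the first and last top views.

**What went wrong or disagreed:**
- My first push with open fingers missed. The tips sat higher than I had worked out, so they passed just above the board without moving it. I backed off, shut the fingers, went about 16 mm lower and tried again.
- Even shut, the tips looked 15–30 mm higher in the images than the stated TCP, and I did not find out why.
- The arm hid the board in the last side view, so the final angle combines the last top view with the side view taken just before I withdrew.

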